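Lay out the smear preparation board

ROBOT

A 6-joint arm with a two-finger parallel gripper is mounted at the origin on a cart in front of the work surface, level with it; the furniture and walls round the work are solid. World frame = base frame: x ahead of the robot, y to its left, z up, the work surface at z = 0. Lengths are in m, angles in rad, forces in N, time in s.
With the tool pointing down it reaches from about 0.35 to 0.925 m from the base axis. Payload 6.4 kg.
Tool frame: the origin (TCP) lies between the finger pads; the fingertips stand 8 mm ahead of it and the grasp point (between the pads) lies 11 mm behind it; z points along the fingers, y is the line along which they close (so a half turn about z gives the same grasp; the last joint's range is limited). The gripper opens to 94 mm and grips with 3 to 60 N. Pads are 16 mm wide; open, the fingers measure 119 mm over their backs; the gripper's body (75 mm by 177 mm) begins 78 mm behind the grasp point.
Start: joints at [-1.507, 0.245, 1.558, -0, 1.339, -0.174], TCP at [0.153, -0.632, 0.213] pointing down, gripper open.
Joint ranges: [-3.13, 3.13], [-1.02, 2.26], [0.13, 2.54], [-0.95, 4.09], [0.21, 2.88], [-2.74, 2.74]. Speed limits (rad/s): [2.57, 2.57, 3.14, 3.14, 3.14, 3.14].

INTERFACE

Orientations are given as a rotation vector (axis times angle).
In Python, from cell import r gives the robot as it stands.
- The arm moves only by the tool move_arm, never from a script. Its argument "deltas" is text: rows parted by semicolons, each of 5 numbers parted by spaces: the finger opening in m, from 0 to 0.094, then the shift along the tool's x, y, z in m, then the turn about the tool's z in degrees. A call has 1 to 20 rows; each row is the pose to reach, as a shift and turn from the pose commanded when the call began, along the tool's axes at that moment; what a row does not reach only later rows make up. A row lasts 1/10 s, in which the tool goes at most 50 mm and 8.59 degrees, less where a joint would pass 70% of its speed; a pose out of reach is approached as far as the arm can. A call with a gripper value outside its range is refused whole. The fingers move at their own pace and stop on an object; "newtons" is the grip in N (left out, the last holds). Time passes only in rows, so rows that repeat a pose let the fingers close. It gives the time, the measured TCP pose, the force, the opening and the grip force at its end, in the units of the state.
- r.get_state(): the state, without advancing time (a new reading comes with each control period).
- r.read_camera(name): name is "side" or "top" or "wrist"; returns a dict with "color" (420x560x3 uint8, red, green, blue), "intrinsics" (3x3 intrinsics, pixels), "R" (3x3) and "t" (3): a world point X has camera coordinates R X + t; the wrist camera has in their place "hand_eye" (4x4, takes a point from camera to tool coordinates, whose origin is the TCP and whose axes are the flange's). Camera axes: x right, y down, z forward; pixel columns grow to the right and rows downward; lengths in m; the calibration is good to about 2 mm. The wrist camera is an equidistant fisheye: a pixel r from the principal point sees the ray r / f radians off the axis. A picture is of the moment at which its call begins: read the wrist's pose just before it. There is no depth.
- r.sign_off(): hands the job in; it is judged then, once.
Trained networks look in a picture, given as the dict that the camera call returned (one of the last four; its "shot" number tells which), for a name from the list of things; names that differ only in an ending like _2 or _b are one class to them, and where a whole thing is asked for, a point or a joint stands for the part that bears it (a point fixed in the world has none). Each returns a list of dicts, best first, with "score" (0 to 1); they miss things now and then, are a little off and sometimes report something else, mostly with a low value. They report only what shows in the picture. A call takes as long as a camera call.
- r.search_frame(picture, target): "uv" ([column, row] in pixels, amid what is visible of it).
The state is a dict: "t": time; "joint_pos": joint angles; "qvel": joint speeds; "joint_torque": joint torques, N m; "tool_pos": TCP position; "tcp_rot": TCP orientation; "ft_force": force on the tool from outside, world axes, zero at the start; "ft_torque": the same for the moment, N m; "width": opening from 0.0 (shut) to 1.0 (fully open); "grasp_force": force on a finger pad.
Only numpy, scipy, OpenCV 4.12 (cv2) and the standard library are available. Lean on these libraries where they do the work, as an engineer would, in place of code of your own. Each camera call takes 0.05 s, during which the arm holds its last target. There are 200 camera calls.

TASK

Set out the white preparation board. Push the black slide carrier along the deck, without lifting it off the board, until it drops into the large bay and lies flat in it. Also lay the steel forceps flat in the narrow slot, with their points at the end marked by the red dot. Leave the specimen cup standing where it is.

Things in the scene. Friction and masses are not known exactly. Their poses are not given: they have to be found in the camera images.
- board: White board fixed on the counter, 344 mm long (y), 130 mm wide (146 at the slot), origin at the middle of its underside, z up. Its +y runs from the plain starting deck (y -172 to -42 mm) over the bay to the forceps slot; its +x points away from the robot. Deck top: 14 mm above the counter. A blue stop wall 10 mm high crosses the bay's far end at y 74 to 82 mm.
- bay (a point): Centre of the bay's floor, axes as the board's (board y +16 mm, 5 mm above the counter, 9 mm below the deck). Bay 98 (x) x 116 mm (y), open to the deck at its -y end. Blue guide rails 7 mm high on the deck either side funnel in: inner faces at x +-60 mm at board y -45 mm, +-48 mm from board y 0 on to the stop wall.
- slot (a point): Centre of the forceps slot's floor, axes as the board's (board y +125 mm, 5 mm above the counter, 9 mm below the deck). It runs along x: 136 mm long, 26 mm wide. At its middle a finger recess 54 mm wide in x widens it to 41 mm either side of its centre line, same floor. A red dot marks its +x end.
- carrier_center (a point): Centre (half-way up) of the loose black slide carrier, 90 (x) x 110 (y) x 10 mm, about 0.15 kg, hard slippery plastic, with three glass slides with white ends. It starts flat on the plain deck, up to 18 degrees askew to the board and 12 mm off its middle line. Too wide to grip: push its edges with the fingertips just above the deck.
- forceps_center (a point): Centre (half-way up) of the steel forceps, 17 mm (x) x 127 mm (y) x 8 mm thick, 30 g, lying flat on the counter, points roughly away from the robot (up to 52 degrees off). The points are toward the forceps' -y, the closed butt toward +y. Can be gripped across x at the middle.
- forceps_points (a point): The points' end of the forceps, 60 mm from the centre along the forceps' -y.
- specimen_cup: White lidded specimen cup, loose, 49 mm diameter, 55 mm high, origin at the centre of its underside. A bystander.

How it is judged:
By the outcome, as a careful person would: the job done as asked, in the order asked, and still so for the second after the job is handed in, with the robot touching nothing.
It also fails if it takes over 56 s, if anything falls off the work surface, if the arm or the gripper's body presses on something with over 40 N, if the wrist force passes 120 N, or if a joint passes its speed limit or range.

## Working session

There is one attempt and no reset: what is moved stays moved. The work goes in short steps, Python scripts to look and compute and a tool call to move; the robot and the scene stay as the last step left them, time stands still between calls to the robot, and variables do not carry over. Pictures are saved under pics/ and viewed, at most 13 in all, crops included, and the job is handed in when it is done.

Besides the shell and the picture viewer there is one more tool, called by a JSON object that holds its "op" and its "data", one argument or row to a line. move_arm: Moves the arm, as the interface text tells. Its arguments: {"type":"object","properties":{"deltas":{"type":"string"},"newtons":{"type":"number"}},"required":["deltas"]}

```bash
mkdir -p pics
cat > h.py <<'E'
import numpy as np,cv2
from scipy.spatial.transform import Rotation as Ro
from cell import r
def ray(p,uv):
    K=p["intrinsics"];uv=np.array(uv,float)
    d=np.linalg.inv(K)@[uv[0],uv[1],1]
    R=np.array(p["R"]);t=np.array(p["t"]);return -R.T@t,R.T@d
def onz(p,uv,z):
    c,d=ray(p,uv);return c+d*(z-c[2])/d[2]
def proj(p,X):
    q=np.array(p["R"])@np.array(X)+p["t"];q=np.array(p["intrinsics"])@q;return q[:2]/q[2]
def save(p,n): cv2.imwrite("pics/"+n,cv2.cvtColor(p["color"],cv2.COLOR_RGB2BGR))
E
python3 - <<'E'
from h import *
Z=dict(board=.01,bay=.005,slot=.005,carrier_center=.019,forceps_center=.004,forceps_points=.004,specimen_cup=.03)
np.set_printoptions(precision=3,suppress=True)
for n in("top","side"):
    p=r.read_camera(n);save(p,n+"0.png");print(n,-np.array(p["R"]).T@p["t"])
    for k in Z:
        for f in r.search_frame(p,k)[:2]: print(k,f["uv"],round(f["score"],2),onz(p,f["uv"],Z[k]))
a=cv2.imread("pics/top0.png")
print(r.get_state())
E
```

```text
top [ 0.398 -0.047  0.994]
board [200.3, 253.9] 0.64 [0.443 0.102 0.01 ]
bay [203.9, 252.7] 0.93 [0.446 0.094 0.005]
carrier_center [270.4, 256.9] 0.97 [ 0.435 -0.062  0.019]
forceps_points [349.1, 203.3] 0.63 [ 0.565 -0.252  0.004]
specimen_cup [389.9, 260.1] 0.91 [ 0.428 -0.338  0.03 ]
side [ 0.567 -0.703  1.025]
board [227.8, 180.1] 0.59 [0.447 0.089 0.01 ]
bay [225.6, 178.5] 0.86 [0.441 0.098 0.005]
slot [227.4, 181.5] 0.72 [0.446 0.089 0.005]
carrier_center [225.2, 180.2] 0.64 [0.442 0.082 0.019]
carrier_center [216.0, 231.0] 0.61 [ 0.428 -0.06   0.019]
forceps_center [276.6, 312.6] 0.67 [ 0.561 -0.25   0.004]
forceps_points [275.0, 316.3] 0.68 [ 0.558 -0.258  0.004]
specimen_cup [209.7, 339.4] 0.72 [ 0.431 -0.316  0.03 ]
{'t': 0.8, 'joint_pos': array([-1.507,  0.245,  1.558, -0.   ,  1.339, -0.174]), 'qvel': array([ 0.   ,  0.   ,  0.001,  0.   ,  0.   , -0.   ]), 'joint_torque': array([  0.002, -41.58 , -31.486,   0.069,   0.029,  -0.   ]), 'tool_pos': array([ 0.153, -0.632,  0.213]), 'tcp_rot': array([ 3.119,  0.373, -0.   ]), 'ft_force': array([-0.461,  0.83 ,  0.336]), 'ft_torque': array([ 0.006, -0.034, -0.028]), 'grasp_force': 0.0, 'width': 1.002412189082261}
```

View pics/top0.png

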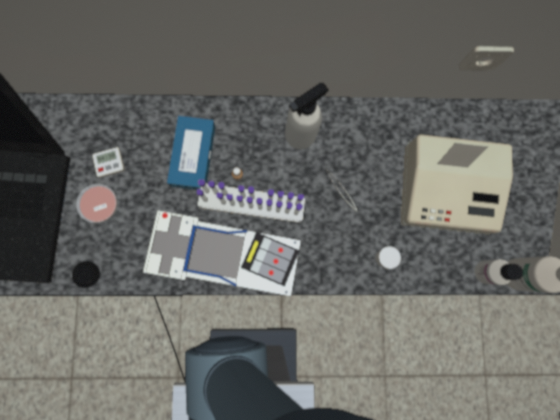

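View pics/side0.png

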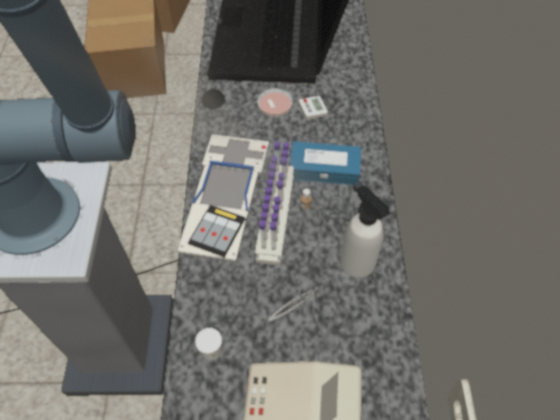

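The top view shows the board from (150,245) to (298,262), with the red dot at (165,215). The carrier is at (270,258), askew. The forceps run from (332,176) to (355,208), the cup is at (390,258), and a tube rack stands beside the board on its +x side. I'll enlarge this area.

Run:
```python
from h import *
a=cv2.imread("pics/top0.png")[170:300,140:360]
cv2.imwrite("pics/crop.png",cv2.resize(a,None,fx=3.6,fy=3.6,interpolation=cv2.INTER_CUBIC))
```

```text
(no output)
```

View pics/crop.png

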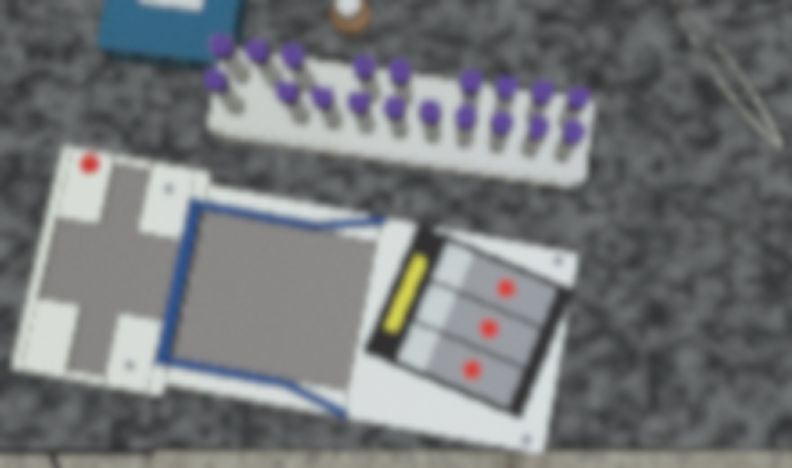

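The crop shows these features (crop pixels):
- **Board:** starting-end corners at (580,253) and (545,452), slot-end corners at (62,145) and (12,370).
- **Carrier:** corners at (425,222), (365,350), (522,415) and (577,290).
- **Forceps:** from (683,15) to (778,145).

Run:
```python
from h import *
np.set_printoptions(precision=4,suppress=True)
p=r.read_camera("top")
def w(u,z): return onz(p,np.array(u)/3.6+[140,170]-.36,z)[:2]
def fit(b,px,z):
    W=np.array([w(u,z) for u in px]);b=np.array(b,float)
    bc=b.mean(0);wc=W.mean(0);H=(b-bc).T@(W-wc);a=np.arctan2(H[0,1]-H[1,0],H[0,0]+H[1,1])
    c,s=np.cos(a),np.sin(a);R=np.array([[c,-s],[s,c]]);o=wc-R@bc
    print("o",o,"deg",np.degrees(a),"res",(W-(b@R.T+o)).ravel()*1e3);return R,o
R,o=fit([[.065,-.172],[-.065,-.172],[.073,.172],[-.073,.172],[.048,.074],[-.048,.074]],[(580,253),(545,452),(62,145),(12,370),(200,210),(168,357)],.014)
Rc,oc=fit([[.045,.055],[-.045,.055],[-.045,-.055],[.045,-.055]],[(425,222),(365,350),(522,415),(577,290)],.024)
print("bay",R@[0,.016]+o,"slot",R@[0,.125]+o,"carrier in board",R.T@(oc-o))
f1,f2=w((683,15),.004),w((778,145),.004);print("forceps",f1,f2,(f1+f2)/2,np.linalg.norm(f1-f2),np.degrees(np.arctan2(*(f1-f2)[::-1])))
print("rack bottom corners",w((207,130),.0),w((585,185),0))
```

```text
o [0.4423 0.0492] deg -10.145655389247038 res [-0.5372 -1.3817  0.2114 -0.7246  0.7282  0.0359 -0.7623 -0.6702  0.2422
  1.1051  0.1177  1.6355]
o [ 0.4324 -0.0625] deg -23.63461989036003 res [-1.2231 -1.6091 -0.6757 -0.1184  2.6361  0.6572 -0.7374  1.0703]
bay [0.4451 0.065 ] slot [0.4643 0.1723] carrier in board [ 0.0099 -0.1118]
forceps [ 0.6378 -0.2053] [ 0.5489 -0.2674] [ 0.5933 -0.2363] 0.10847119799135828 34.972546875621774
rack bottom corners [0.5578 0.1141] [ 0.5219 -0.1379]
```

```bash
cat >> h.py <<'E'
BO=np.array([.4423,.0492]);BA=np.radians(-10.15)
BR=np.array([[np.cos(BA),-np.sin(BA)],[np.sin(BA),np.cos(BA)]])
def b2w(x,y): return BR@[x,y]+BO
def w2b(p): return BR.T@(np.array(p)[:2]-BO)
def delta(xy,ztip,yaw):
    """tool-frame shift in mm and turn (deg) to put the TCP at xy, fingertips at ztip, tool x axis at world yaw"""
    s=r.get_state();R=Ro.from_rotvec(s["tcp_rot"]).as_matrix()
    d=R.T@(np.array([xy[0],xy[1],ztip+.008])-s["tool_pos"])
    y0=np.degrees(np.arctan2(R[1,0],R[0,0]))
    print("shift",np.round(d*1e3,1),"turn",round(-((yaw-y0+180)%360-180),2),"yaw",round(y0,2),"t",s["t"],"boardxy",np.round(w2b(s["tool_pos"])*1e3,1))
E
python3 -c "
from h import *
delta(b2w(.004,-.205),.08,79.85)
delta(b2w(.004,-.205),.018,79.85)"
```

```text
shift [ 362.4 -404.4  125.5] turn -66.23 yaw 13.62 t 0.85 boardxy [-164.7 -721.2]
shift [ 362.4 -404.4  187.5] turn -66.23 yaw 13.62 t 0.85 boardxy [-164.7 -721.2]
```

{"op": "move_arm", "data": {
  "deltas": "0.05 0.090 -0.100 0.030 -16;0.05 0.180 -0.200 0.060 -33;0.05 0.362 -0.404 0.120 -66.2;0.05 0.362 -0.404 0.1255 -66.2;0.05 0.362 -0.404 0.1255 -66.2;0.05 0.362 -0.404 0.1255 -66.2;0.05 0.362 -0.404 0.1255 -66.2;0.05 0.362 -0.404 0.1255 -66.2;0.05 0.362 -0.404 0.1255 -66.2;0.05 0.362 -0.404 0.1255 -66.2;0.05 0.362 -0.404 0.1255 -66.2;0.05 0.362 -0.404 0.1255 -66.2;0.05 0.362 -0.404 0.1255 -66.2;0.05 0.362 -0.404 0.1255 -66.2;0.05 0.362 -0.404 0.1255 -66.2;0.05 0.362 -0.404 0.1255 -66.2"
}}

```text
t: 2.45
tool_pos: [0.4097, -0.1552, 0.0884]
tcp_rot: [2.411, 2.012, 0.0]
ft_force: [0.1, 0.2, -0.4]
width: 0.536
grasp_force: 0.0
```

Run:
```python
from h import *
delta(b2w(.004,-.205),.018,79.85)
p=r.read_camera("wrist");save(p,"w1.png");print(p["hand_eye"],p["intrinsics"])
```

```text
shift [ 2.   0.  62.4] turn -0.17 yaw 79.68 t 2.45 boardxy [   3.9 -207. ]
[[-3.01197858e-04 -9.71326013e-01 -2.37751309e-01  6.85669389e-02]
 [ 9.99999561e-01 -8.17343237e-05 -9.32937246e-04 -1.00195686e-03]
 [ 8.86753774e-04 -2.37751485e-01  9.71325612e-01 -1.70679016e-01]
 [ 0.00000000e+00  0.00000000e+00  0.00000000e+00  1.00000000e+00]] [[325.1922621    0.         277.79812962]
 [  0.         325.1922621  213.38630786]
 [  0.           0.           1.        ]]
```

View pics/w1.png

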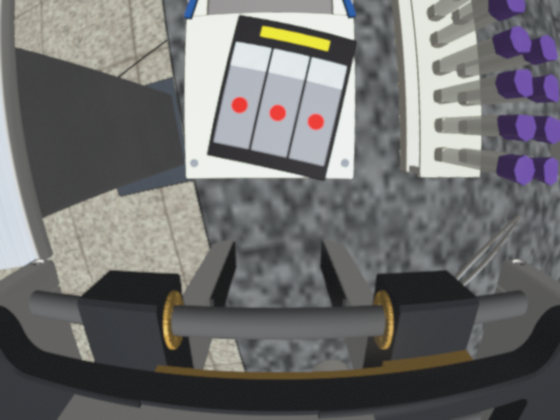

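The wrist view shows the carrier from (240,18) to (325,178) on the deck, and the board's starting-end corners at (187,178) and (354,178). The fingers are behind it at (225,245) and (335,245). I'll descend, then check the wrist geometry.

```bash
cat >> h.py <<'E'
def wray(p,s,uv):
    K=p["intrinsics"];v=np.array([(uv[0]-K[0,2])/K[0,0],(uv[1]-K[1,2])/K[1,1]]);n=np.linalg.norm(v)
    d=np.r_[np.sin(n)*v/n,np.cos(n)];H=np.array(p["hand_eye"]);R=Ro.from_rotvec(s["tcp_rot"]).as_matrix()
    return R@H[:3,3]+s["tool_pos"],R@H[:3,:3]@d
def wz(p,s,uv,z):
    c,d=wray(p,s,uv);return (c+d*(z-c[2])/d[2])[:2]
E
python3 - <<'E'
from h import *
s=r.get_state();p=r.read_camera("wrist")
for n,u in dict(c1=(187,178),c2=(354,178)).items(): print(n,w2b(wz(p,s,u,.014)))
for n,u in dict(rt=(325,179),lt=(209,154),tl=(240,16),tr=(356,40)).items(): print(n,w2b(wz(p,s,u,.024)))
E
```

```text
c1 [-0.06789508 -0.16967998]
c2 [ 0.06162919 -0.17028602]
rt [ 0.0373751  -0.16995222]
lt [-0.04741469 -0.15098484]
tl [-0.02447003 -0.04720341]
tr [ 0.06047327 -0.0649875 ]
```

{"op": "move_arm", "data": {
  "deltas": "0.05 0 0 0.03 0;0.05 0 0 0.05 0;0.05 0 0 0.062 0;0.05 0 0 0.062 0;0.05 0 0 0.062 0"
}}

```text
t: 3.05
tool_pos: [0.4101, -0.1542, 0.0264]
tcp_rot: [2.41, 2.015, 0.0]
ft_force: [-0.0, 0.6, -0.6]
width: 0.538
grasp_force: 0.0
```

{"op": "move_arm", "data": {
  "deltas": "0.05 0.008 -0.004 0 0;0.05 0.016 -0.004 0 0;0.05 0.024 -0.004 0 0;0.05 0.032 -0.004 0 0;0.05 0.040 -0.004 0 0;0.05 0.048 -0.004 0 0;0.05 0.056 -0.004 0 0;0.05 0.064 -0.004 0 0;0.05 0.072 -0.004 0 0;0.05 0.080 -0.004 0 0;0.05 0.088 -0.004 0 0;0.05 0.088 -0.004 0 0"
}}

```text
t: 4.25
tool_pos: [0.4213, -0.0655, 0.0258]
tcp_rot: [-2.408, -2.017, 0.0]
ft_force: [-0.0, 1.1, 0.3]
width: 0.532
grasp_force: 0.0
```

Run:
```python
from h import *
delta(b2w(0,-.046),.018,79.85)
p=r.read_camera("wrist");save(p,"w2.png")
```

```text
shift [70.6  0.5 -0.2] turn 0.04 yaw 79.89 t 4.25 boardxy [  -0.5 -116.6]
```

View pics/w2.png

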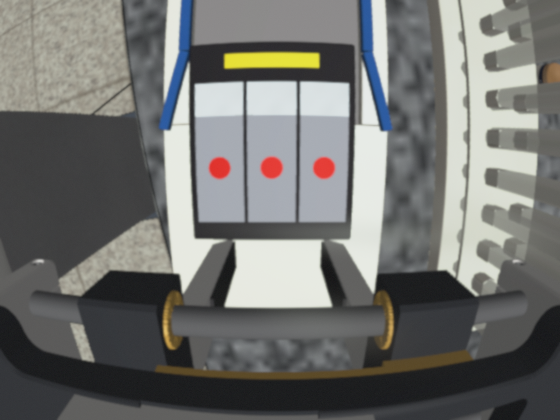

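The carrier is now square at (192–355, 45–238) and entering the rails, with the fingers at its trailing edge. I'll keep pushing.

{"op": "move_arm", "data": {
  "deltas": "0.05 0.008 0 0 0;0.05 0.016 0 0 0;0.05 0.024 0 0 0;0.05 0.032 0 0 0;0.05 0.040 0 0 0;0.05 0.046 0 0 0;0.05 0.052 0 0 0;0.05 0.058 0 0 0;0.05 0.063 0 0 0;0.05 0.066 0 0 0;0.05 0.066 0 0 0"
}}

```text
t: 5.4
tool_pos: [0.4331, -0.0012, 0.0259]
tcp_rot: [-2.409, -2.016, -0.0]
ft_force: [0.1, 0.1, 1.0]
width: 0.532
grasp_force: 0.0
```

Run:
```python
from h import *
delta(b2w(0,-.046),.018,79.85)
p=r.read_camera("wrist");save(p,"w3.png")
```

```text
shift [ 5.2  0.2 -0.1] turn -0.0 yaw 79.85 t 5.4 boardxy [ -0.2 -51.2]
```

View pics/w3.png

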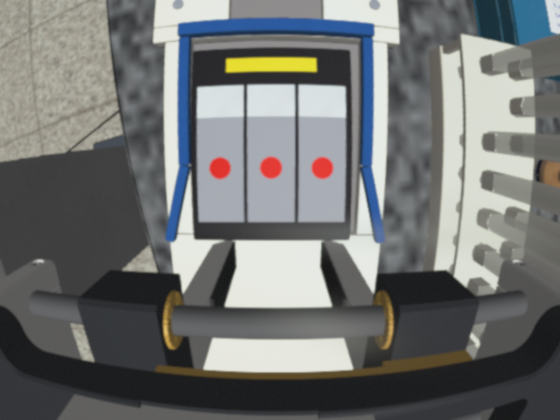

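The carrier's leading edge is low in the bay (row 50), with a small gap to the stop wall. Its trailing edge (row 238) is still at the fingers, so I'll push the last few mm.

{"op": "move_arm", "data": {
  "deltas": "0.05 0.002 0 0 0;0.05 0.004 0 0 0;0.05 0.006 0 0 0;0.05 0.007 0 0 0;0.05 0.008 0 0 0;0.05 0.008 0 0 0"
}}

```text
t: 6.05
tool_pos: [0.4345, 0.0064, 0.026]
tcp_rot: [-2.41, -2.016, -0.0]
ft_force: [0.2, 0.1, 0.2]
width: 0.534
grasp_force: 0.0
```

Run:
```python
from h import *
delta(b2w(0,-.046),.018,79.85)
s=r.get_state();p=r.read_camera("wrist");save(p,"w4.png")
```

```text
shift [-2.5  0.2 -0. ] turn -0.02 yaw 79.83 t 6.05 boardxy [ -0.2 -43.5]
```

View pics/w4.png

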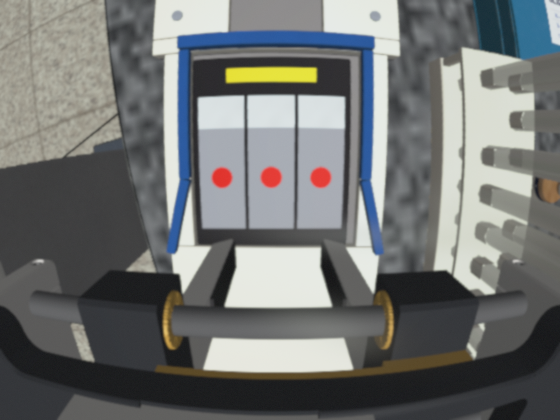

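{"op": "move_arm", "data": {
  "deltas": "0.05 -0.004 0 -0.02 0;0.05 -0.02 0 -0.07 0;0.05 -0.03 0 -0.10 0;0.05 -0.03 0 -0.13 0;0.05 -0.03 0 -0.14 0;0.05 -0.03 0 -0.14 0"
}}

```text
t: 6.7
tool_pos: [0.43, -0.0234, 0.167]
tcp_rot: [2.408, 2.014, 0.002]
ft_force: [0.1, 0.5, -0.8]
width: 0.531
grasp_force: 0.0
```

Run:
```python
from h import *
p=r.read_camera("wrist");save(p,"w5.png")
delta((.593,-.236),.12,35)
```

```text
shift [-180.7  199.1   37.3] turn 44.83 yaw 79.83 t 6.75 boardxy [ -0.4 -73.5]
```

{"op": "move_arm", "data": {
  "deltas": "0.05 -0.18 0.2 0 44.8;0.05 -0.18 0.2 0 44.8;0.05 -0.18 0.2 0 44.8;0.05 -0.18 0.2 0 44.8;0.05 -0.18 0.2 0 44.8;0.05 -0.18 0.2 0.037 44.8;0.05 -0.18 0.2 0.037 44.8;0.05 -0.18 0.2 0.037 44.8;0.05 -0.18 0.2 0.037 44.8;0.05 -0.18 0.2 0.037 44.8"
}}

```text
t: 7.75
tool_pos: [0.5945, -0.235, 0.1304]
tcp_rot: [2.994, 0.947, 0.002]
ft_force: [-0.4, 0.2, -0.0]
width: 0.53
grasp_force: 0.0
```

Run:
```python
from h import *
delta((.593,-.236),.12,35)
s=r.get_state();p=r.read_camera("wrist");save(p,"w6.png")
for k,z in(("forceps_center",.004),("forceps_points",.004)):
    for f in r.search_frame(p,k)[:2]: print(k,f["uv"],f["score"],wz(p,s,f["uv"],z))
a=cv2.imread("pics/w5.png");b=cv2.imread("pics/w6.png")
cv2.imwrite("pics/m.png",np.hstack([a[:280,160:400],b[:300,:][:280]]))
```

```text
shift [-1.8 -0.   2.4] turn 0.1 yaw 35.1 t 7.75 boardxy [ 199.9 -252.9]
forceps_center [278.3, 236.7] 0.61 [ 0.57152796 -0.250883  ]
forceps_points [270.6, 229.4] 0.63 [ 0.57329065 -0.24067534]
```

View pics/m.png

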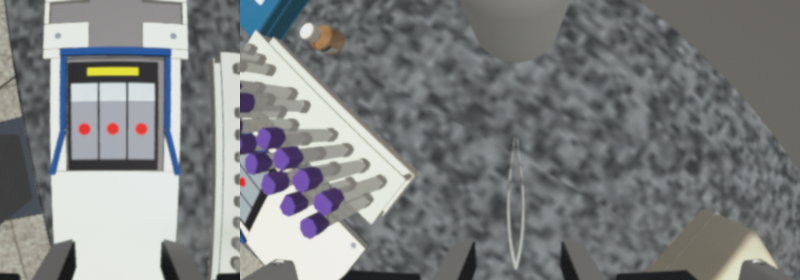

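The left panel shows the carrier in the bay: trailing edge at row 170, level with the bay mouth, and a gap to the stop wall. The right panel shows the forceps nearly vertical, from (276,138) to (276,268) in the w6 image. I'll zoom in to tell the points from the butt.

Run:
```python
from h import *
s=r.get_state();p=r.read_camera("wrist")
for u in((276,138),(276,268)): print(wz(p,s,u,.004))
a,b=wz(p,s,(276,138),.004),wz(p,s,(276,268),.004);print((a+b)/2,np.linalg.norm(a-b),np.degrees(np.arctan2(*(a-b)[::-1])))
c=cv2.cvtColor(p["color"],cv2.COLOR_RGB2BGR)[125:280,236:316]
cv2.imwrite("pics/z.png",cv2.rotate(cv2.resize(c,None,fx=5,fy=5,interpolation=cv2.INTER_CUBIC),cv2.ROTATE_90_CLOCKWISE))
```

```text
[ 0.64673557 -0.19592632]
[ 0.54355032 -0.26813243]
[ 0.59514295 -0.23202937] 0.1259401341848417 34.98323615204197
```

View pics/z.png

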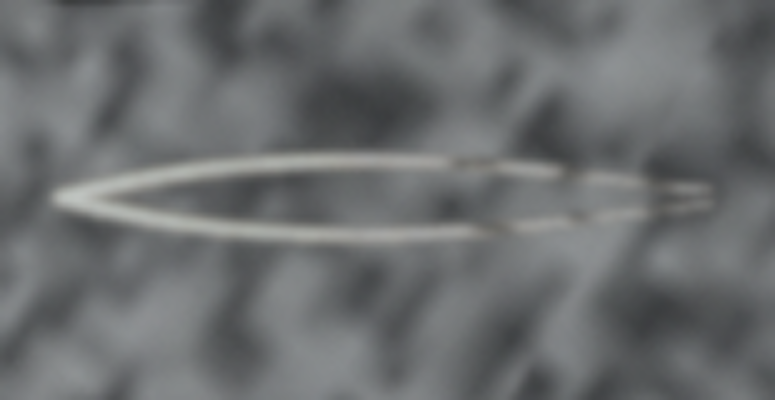

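The view is turned 90° clockwise. The closed butt is on the left (55,195) and the parted points are on the right (710,195), so the points are at the far +x end. The 126 mm length agrees with the 127 mm given.

```bash
python3 -c "
from h import *
delta((.5965,-.231),.0025,34.98)"
```

```text
shift [  4.1  -2.6 119.6] turn 0.08 yaw 35.06 t 7.95 boardxy [ 199.9 -253.3]
```

{"op": "move_arm", "data": {
  "deltas": "0.04 0.004 -0.0026 0.03 0;0.04 0.004 -0.0026 0.07 0;0.04 0.004 -0.0026 0.10 0;0.04 0.004 -0.0026 0.115 0;0.04 0.004 -0.0026 0.1195 0;0.04 0.004 -0.0026 0.1195 0;0.04 0.004 -0.0026 0.1195 0;0 0.004 -0.0026 0.1195 0;0 0.004 -0.0026 0.1195 0;0 0.004 -0.0026 0.1195 0;0 0.004 -0.0026 0.1195 0;0 0.004 -0.0026 0.1195 0;0 0.004 -0.0026 0.1195 0;0 0.004 -0.0026 0.1195 0",
  "newtons": 12
}}

```text
t: 9.35
tool_pos: [0.5963, -0.2314, 0.0099]
tcp_rot: [2.996, 0.945, 0.001]
ft_force: [-1.1, 0.9, 3.7]
width: 0.175
grasp_force: 12.0
```

{"op": "move_arm", "data": {
  "deltas": "0 0 0 -0.02 0;0 0 0 -0.05 0;0 0 0 -0.10 0;0 0 0 -0.14 0;0 0 0 -0.165 0;0 0 0 -0.165 0"
}}

```text
t: 9.95
tool_pos: [0.5982, -0.2325, 0.1791]
tcp_rot: [2.99, 0.944, 0.009]
ft_force: [-0.2, 0.0, -0.4]
width: 0.179
grasp_force: 12.0
```

```bash
python3 -c "
from h import *
s=r.get_state();print(s['width'],s['grasp_force'])
delta(b2w(0,.125),.167,-10.15)
delta(b2w(0,.125),.06,-10.15)"
```

```text
0.17898229246509914 11.999898254871368
shift [ 122.7 -408.3    1.4] turn 45.18 yaw 35.03 t 9.95 boardxy [ 203.1 -249.8]
shift [ 122.3 -409.1  108.4] turn 45.18 yaw 35.03 t 9.95 boardxy [ 203.1 -249.8]
```

{"op": "move_arm", "data": {
  "deltas": "0 0.1227 -0.4083 0 45.2;0 0.1227 -0.4083 0 45.2;0 0.1227 -0.4083 0 45.2;0 0.1227 -0.4083 0 45.2;0 0.1227 -0.4083 0 45.2;0 0.1227 -0.4083 0 45.2;0 0.1227 -0.4083 0 45.2;0 0.1227 -0.4083 0 45.2;0 0.1227 -0.4083 0 45.2;0 0.1227 -0.4083 0 45.2;0 0.1227 -0.4083 0 45.2;0 0.1227 -0.4083 0 45.2;0 0.1227 -0.4083 0.05 45.2;0 0.1227 -0.4083 0.10 45.2;0 0.1227 -0.4083 0.10 45.2;0 0.1227 -0.4083 0.10 45.2"
}}

```text
t: 11.55
tool_pos: [0.4622, 0.1726, 0.0745]
tcp_rot: [3.129, -0.281, -0.003]
ft_force: [0.7, -0.8, 0.3]
width: 0.175
grasp_force: 12.0
```

Run:
```python
from h import *
delta(b2w(0,.125),.06,-10.15)
p=r.read_camera("wrist");save(p,"w7.png")
cv2.imwrite("pics/w7c.png",cv2.resize(cv2.imread("pics/w7.png")[60:285,130:430],None,fx=2.66,fy=2.66,interpolation=cv2.INTER_CUBIC))
h=cv2.cvtColor(p["color"],cv2.COLOR_RGB2HSV)
```

```text
shift [ 2.2 -0.   6.4] turn -0.12 yaw -10.27 t 11.55 boardxy [ -2.2 125. ]
```

View pics/w7c.png

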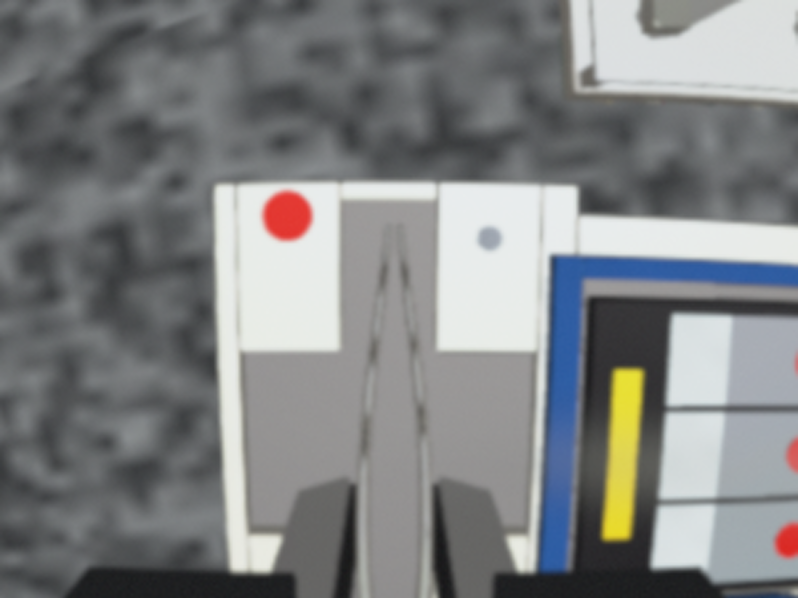

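The wrist crop shows the forceps gripped with their points at (395,225), toward the red-dot end (dot at 288,215). The slot edges are at columns 341 and 437, its end wall at row 199, and the recess corners at (341,351) and (437,351). I'll compute the correction.

Run:
```python
from h import *
np.set_printoptions(precision=1,suppress=True)
s=r.get_state();p=r.read_camera("wrist");z=s["tool_pos"][2]-.008+.002
f=lambda u,z:w2b(wz(p,s,np.array(u)/2.66+[130,60]-.3,z))*1e3
print("slot end L/R deck",f((341,199),.014),f((437,199),.014),"recess corners",f((341,351),.014),f((437,351),.014),"board corners",f((215,184),.014),f((577,184),.014))
print("points",f((395,225),z),"arms@row430 L,R",f((366,430),z),f((423,430),z),"arms 540",f((361,560),z),f((429,560),z))
delta(b2w(0,.125),.06,-10.15)
```

```text
slot end L/R deck [ 67.6 139.7] [ 67.5 114. ] recess corners [ 26.2 140.1] [ 26.1 113.8] board corners [ 72.5 173.9] [72.3 76. ]
points [ 61.9 125.3] arms@row430 L,R [ 18.9 131.5] [ 18.9 119.5] arms 540 [-11. 133.] [-11.1 117.9]
shift [-0.1  1.1  9.2] turn -0.08 yaw -10.23 t 11.65 boardxy [  0.  126.1]
```

{"op": "move_arm", "data": {
  "deltas": "0 -0.0015 -0.0015 0.01 0;0 -0.0015 -0.0015 0.03 0;0 -0.0015 -0.0015 0.045 0;0 -0.0015 -0.0015 0.052 0;0 -0.0015 -0.0015 0.057 0;0 -0.0015 -0.0015 0.061 0;0 -0.0015 -0.0015 0.061 0;0 -0.0015 -0.0015 0.061 0;0 -0.0015 -0.0015 0.061 0"
}}

```text
t: 12.55
tool_pos: [0.4618, 0.1754, 0.0142]
tcp_rot: [-3.129, 0.279, -0.003]
ft_force: [1.0, -0.2, 2.5]
width: 0.178
grasp_force: 12.0
```

Run:
```python
from h import *
delta(b2w(-.0015,.1275),.0075,-10.15)
print(r.get_state()["ft_force"])
```

```text
shift [ 1.6  0.2 -1.3] turn -0.03 yaw -10.18 t 12.55 boardxy [ -3.1 127.7]
[ 1.0004398  -0.18583346  2.52414215]
```

{"op": "move_arm", "data": {
  "deltas": "0.02 0 0 -0.0005 0;0.025 0 0 -0.001 0;0.032 0 0 -0.001 0;0.036 0 0 -0.001 0;0.036 0 0 -0.001 0;0.036 0 0 -0.001 0;0.036 0 0 -0.02 0;0.036 0 0 -0.05 0;0.036 0 0 -0.09 0;0.036 0 0 -0.13 0;0.036 0 0 -0.15 0;0.036 -0.04 0 -0.15 0;0.036 -0.04 0 -0.15 0;0.036 -0.04 0 -0.15 0"
}}

```text
t: 13.95
tool_pos: [0.4213, 0.1824, 0.1634]
tcp_rot: [-3.129, 0.278, -0.001]
ft_force: [0.9, 0.2, -0.5]
width: 0.384
grasp_force: 0.0
```

Run:
```python
from h import *
s=r.get_state();p=r.read_camera("wrist");save(p,"w8.png")
f=r.search_frame(p,"forceps_points")[:2];print([(w2b(wz(p,s,q["uv"],.009))*1e3,q["score"]) for q in f])
f=r.search_frame(p,"forceps_center")[:2];print([(w2b(wz(p,s,q["uv"],.009))*1e3,q["score"]) for q in f])
t=r.read_camera("top");save(t,"top9.png")
for k,z in(("carrier_center",.01),("forceps_center",.009),("specimen_cup",.03)):
    print(k,[(np.round(w2b(onz(t,q["uv"],z))*1e3),q["uv"],round(q["score"],2)) for q in r.search_frame(t,k)[:2]])
a=cv2.imread("pics/w8.png")
b=cv2.imread("pics/top9.png")[195:300,140:310]
cv2.imwrite("pics/fin.png",np.hstack([cv2.resize(a[60:340,150:410],(390,420)),cv2.resize(b,(400,420*400//400))[:420] if 0 else cv2.resize(b,(400,247)).__class__(shape=(0,400,3),dtype=np.uint8) if 0 else cv2.copyMakeBorder(cv2.resize(b,(400,247)),0,173,0,0,0)]))
```

```text
[(array([-46.233283  , 125.62846825]), 0.91)]
[(array([-33.88274247, 121.58267923]), 0.83)]
carrier_center [(array([ 1., 16.]), [216.2, 252.5], 0.83)]
forceps_center [(array([ 21., 115.]), [176.6, 236.3], 0.61)]
specimen_cup [(array([  59., -378.]), [387.8, 257.7], 0.81)]
```

View pics/fin.png

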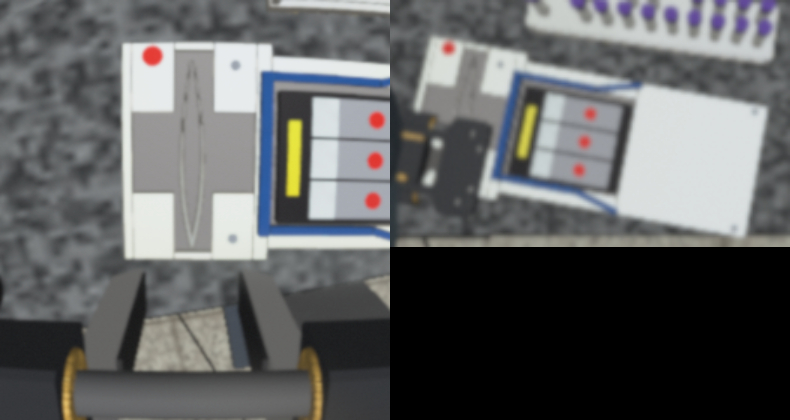

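Both parts are in place. The forceps lie inside the slot from (192,62) to (192,245), points at the red-dot end (152,55). The carrier lies in the bay at board (1, 16) mm, which is the bay's centre. The cup is about where it was, and the arm is clear.

```bash
python3 -c "
from cell import r
print(r.sign_off())"
```

```text
the job is handed in; nothing more can be done
None
```

The job is handed in: the carrier lies flat in the bay, the forceps lie in the slot with their points at the red dot, and the cup was left standing where it was, in about 14 s of robot time (the verdict was not reported back).

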